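# Bond a heat sink to a chip on a tilted circuit board

## Task

Pick up the large finned heat sink from the blue mat, tilt it to the slope of the circuit board that is clamped in the board holder, and bring it down on the big square chip in the middle of the board until its flat base lies flush on the chip's pad, centred and square to the chip. Press only lightly, about 5 to 10 N and never as much as 20 N or the chip cracks, and finish still gripping it and holding it pressed there, because the adhesive pad needs time to take. Do not push the board or its holder out of place, and leave the other things on the bench where they lie.

Things in the scene. Friction and masses are not known exactly. Their poses are not given: they have to be found in the camera images.
- heatsink: the large heat sink: bare aluminium block 40 x 40 mm, 24 mm high, 60 g or so, a flat base with upright fins that run along its x; it lies on the mat base down. Origin at the centre of its flat underside, z up through the fins. It can be gripped across either pair of sides (40 mm apart).
- chip: big square black chip (34 x 34 mm) in the middle of the green board with a grey adhesive pad (32 x 32 mm) on it. Origin at the centre of the pad's top, 4 mm above the board. z: outward normal of the sloping face; y: level, along the tilt axis; x: up the slope. Pad and board give straight down by 1 mm per 8 N, at most 3 mm. Within 45 mm other board parts are under 2 mm high.
- board: the green circuit board, 130 x 130 mm, 2 mm thick; origin at its centre, 5 mm straight below the chip's origin, same axes as the chip. Parts along its lower and upper edges stand up to 11 mm high, the clamp bars along its two sides 5 mm.
- board_edge (a point): the middle of the board's lower edge, on its upper face: 65 mm from the chip's centre down the slope, same axes as the chip.
- holder: circuit-board holder, fixed to the bench: rail on two feet, two grey uprights 184 mm apart along its y, 118 mm high; origin on the bench under the board's middle. The board between them tilts about a level axis along y, 105 mm up; it leans 11 to 34 degrees to the holder's -x (robot) side, locked by friction (3 N m).
- small_heatsink: a smaller finned heat sink of the same kind, 22 x 22 mm, 12 mm high, not needed. Origin at the centre of its underside.
- tape: a roll of tape lying flat, 76 mm across, 18 mm high. Origin at the centre of its underside.
- gearmotor: a small geared motor lying on the mat, about 80 x 30 mm, 24 mm high. Origin on its underside.
Mind the look-alikes: they are no part of the job. What is shaped like the heatsink but black or brown is not meant.

How it is judged:
On the way:
1. the large heat sink is lifted clear of the bench in the gripper (height (world z) of heatsink above 0.05 m and contact force between the fingers and heatsink above 5 N), for 0.2 s.
At the end, for the whole second after the job is handed in: The heat sink's base lies flush on the chip's pad (within 2 degrees, 0.035 rad, and touching), centred within 5 mm each way and square to the chip within 0.15 rad (any quarter turn), pressed on with 3 to 15 N, still gripped between the fingers and at rest (angle between the z axis of heatsink and the z axis of chip, either way round below 0.035 rad and (angle between the x axis of heatsink and the x axis of chip, either way round below 0.15 rad or angle between the x axis of heatsink and the y axis of chip, either way round below 0.15 rad) and x of heatsink in the frame of chip between -0.005 and 0.005 m and y of heatsink in the frame of chip between -0.005 and 0.005 m and z of heatsink in the frame of chip between -0.0015 and 0.001 m and contact force between heatsink and chip between 3 and 15 N and contact force between the fingers and heatsink above 16 N and linear speed of heatsink below 0.01 m/s); the arm keeps its last pose, push and grip.
It fails at once if the chip or the board is pressed with more than 20 N (contact force between anything else and board above 20 N).
It fails at once if the board is pushed out of its tilt or place (distance of board_edge from where it was at the start of the episode above 0.006 m).
It fails at once if another thing on the bench is shoved more than 30 mm (distance of any of small_heatsink, tape, gearmotor from where it was at the start of the episode above 0.03 m).
It also fails if it takes over 43 s, if anything falls off the work surface, if the arm or the gripper's body presses on something with over 40 N, if the wrist force passes 120 N, or if a joint passes its speed limit or range.

## Robot

A 6-joint arm with a two-finger parallel gripper is mounted at the origin on the work surface. World frame = base frame: x ahead of the robot, y to its left, z up, the work surface at z = 0. Lengths are in m, angles in rad, forces in N, time in s.
With the tool pointing down it reaches from about 0.35 to 0.775 m from the base axis. Payload 5.5 kg.
Tool frame: the origin (TCP) lies midway between the tips of the shut fingers; the grasp point (between the pads) lies grip_point_offset behind it (grip_point_offset is the distance from the TCP to the grasp point, in m); z points along the fingers, y is the direction in which the jaws open and shut (so a half turn about z gives the same grasp; the last joint's range is limited). The gripper opens to 85 mm and grips with 20 to 120 N. Pads are 22 mm wide; open, the fingers measure 114 mm over their backs; the gripper's body (76 mm by 85 mm) begins 54 mm behind the grasp point. The pads swing forward as they close: fully open they stand 13 mm farther back than shut.
Start: joints at [1.204, 0.313, 0.046, 1.304, 0, 1.431], TCP at [0.129, 0.56, 0.206] pointing down, gripper open.
Joint ranges: [-2.76, 2.76], [-0.86, 1.69], [-1.03, 1.26], [-2.2, 2.34], [-1.47, 1.5], [-3.14, 3.14]. Speed limits (rad/s): [2.57, 2.57, 3.14, 3.14, 3.14, 3.14].

## Interface

Orientations are given as a unit quaternion [w, x, y, z].
In Python, from workcell import * gives the robot as it stands.
- The arm moves only by the tool send_rows, never from a script. Its argument "series" is one flat list of numbers, 7 for each row, row after row: the shift along the tool's x, y, z in cm, then the turn, a rotation vector about the tool's x, y, z in degrees, then the opening, from 0 (shut) to 1 (fully open). A call has 1 to 10 rows; each row is the pose to reach, as a shift and turn from the pose commanded when the call began, along the tool's axes at that moment; what a row does not reach only later rows make up. A row lasts 1/12 s, in which the tool goes at most 41.7 mm and 7.16 degrees, less where a joint would pass 70% of its speed; a pose out of reach is approached as far as the arm can. A call with a gripper value outside its range is refused whole. The fingers move at their own pace and stop on an object; "newtons" is the grip in N (left out, the last holds). Time passes only in rows, so rows that repeat a pose let the fingers close. It gives the time, the measured TCP pose, the force and the opening at its end, in the units of the state.
- get_state(): the state, without advancing time (a new reading comes with each control period).
- read_camera(name): name is "side" or "top"; returns the picture (480x640x3 uint8, blue, green, red); there is no depth.
- camera_info(name): a dict with "K" (3x3 intrinsics, pixels), "D" ([k1, k2, p1, p2, k3] as OpenCV has them; the pictures are not rectified), "xyz" and "attitude" of the camera in the world. Camera axes: x right, y down, z forward; pixel columns grow to the right and rows downward; lengths in m; the calibration is good to about 2 mm. A picture is of the moment at which its call begins. camera_info takes no time and is no camera call.
- hand_in(): hands the job in, once; it reports no verdict.
Trained networks look in the newest picture that a camera, given by its name, has taken for a name from the list of things; names that differ only in an ending like _2 or _b are one class to them, and where a whole thing is asked for, a point or a joint stands for the part that bears it (a point fixed in the world has none). Each returns a list of dicts, best first, with "p" (0 to 1); they miss things now and then, are a little off and sometimes report something else, mostly with a low value. They report only what shows in the picture. A call takes as long as a camera call. They do not tell look-alikes from the thing itself.
- silhouettes(camera, label): "pixels" (480x640 bool, what is visible of it) and "box" ([left, top, width, height] in pixels, round what is visible of it).
The state is a dict: "clock": time; "joint_pos": joint angles; "qvel": joint speeds; "tau": joint torques, N m; "tcp_pos": TCP position; "orientation": TCP orientation; "wrist_force": force on the tool from outside, world axes, zero at the start; "ft_torque": the same for the moment, N m; "finger_gap": finger opening in m.
Only numpy, scipy, OpenCV 4.12 (cv2) and the standard library are available. Lean on these libraries where they do the work, as an engineer would, in place of code of your own. Each camera call takes 0.05 s, during which the arm holds its last target. There are 200 camera calls.

## Working session

There is one attempt and no reset: what is moved stays moved. The work goes in short steps, Python scripts to look and compute and a tool call to move; the robot and the scene stay as the last step left them, time stands still between calls to the robot, and variables do not carry over. Pictures are saved under pics/ and viewed, about 8 in all and at most 12, crops included, and the job is handed in when it is done.

Besides the shell and the picture viewer there is one more tool, called after "Call:" as name(argument=value, ...) on one line, values as JSON. send_rows: Moves the arm, as the interface text tells. Its arguments: {"type":"object","properties":{"series":{"type":"array"},"newtons":{"type":"number"}},"required":["series"]}

```bash
mkdir -p pics; ls; cat > h.py <<'E'
from workcell import *
import numpy as np, cv2
from scipy.spatial.transform import Rotation as R
E
python3 - <<'E'
from h import *
s=get_state(); print({k:(np.round(v,3).tolist() if not isinstance(v,float) else v) for k,v in s.items()})
for c in ["top","side"]:
    print(c,camera_info(c)); cv2.imwrite(f"pics/{c}0.png",read_camera(c))
    for l in ["heatsink","chip","board","small_heatsink","holder","tape","gearmotor"]:
        print(l,[(round(d["p"],2),np.round(d["box"]).tolist(),np.argwhere(d["pixels"]).mean(0)[::-1].round(1).tolist()) for d in silhouettes(c,l)])
E
```

```text
pics
{'clock': 0.0, 'joint_pos': [1.204, 0.314, 0.045, 1.304, -0.0, 1.431], 'qvel': [0.001, 0.001, -0.001, -0.0, -0.001, 0.001], 'tau': [0.001, -48.062, 29.853, 0.019, -0.0, 0.0], 'tcp_pos': [0.129, 0.56, 0.205], 'orientation': [-0.0, 0.113, 0.994, -0.001], 'wrist_force': [-0.245, 0.277, -0.453], 'ft_torque': [0.018, 0.028, 0.012], 'finger_gap': 0.08530370322273077}
top {'K': array([[439.60168454,   0.        , 321.13222317],
       [  0.        , 439.60168454, 237.7249763 ],
       [  0.        ,   0.        ,   1.        ]]), 'D': array([-0.02178323,  0.        ,  0.        ,  0.        ,  0.        ]), 'xyz': array([ 0.39453329, -0.07505696,  0.98135165]), 'attitude': array([ 0.05783194, -0.69532932,  0.71383882, -0.06005618])}
heatsink [(0.85, [377.0, 260.0, 26.0, 24.0], [390.0, 272.0]), (0.78, [340.0, 280.0, 17.0, 16.0], [348.5, 287.8]), (0.78, [300.0, 254.0, 28.0, 25.0], [312.9, 265.8]), (0.56, [324.0, 172.0, 9.0, 8.0], [328.1, 175.1]), (0.47, [176.0, 178.0, 86.0, 90.0], [221.1, 224.8])]
chip [(0.77, [213.0, 216.0, 20.0, 20.0], [222.5, 225.8])]
board [(0.67, [177.0, 183.0, 89.0
[... 684 characters left out ...]
[ 0.28854658, -0.45111476,  0.62367077]), 'attitude': array([-0.35435187,  0.89155386, -0.26186829,  0.10484021])}
heatsink [(0.66, [280.0, 282.0, 39.0, 33.0], [298.0, 297.1]), (0.21, [410.0, 253.0, 12.0, 14.0], [415.0, 261.5])]
chip [(0.95, [268.0, 162.0, 24.0, 24.0], [280.9, 172.7]), (0.75, [233.0, 133.0, 98.0, 84.0], [281.7, 173.7])]
board [(0.75, [233.0, 133.0, 99.0, 85.0], [281.6, 173.9])]
small_heatsink [(0.53, [408.0, 253.0, 14.0, 16.0], [415.0, 261.2]), (0.22, [497.0, 339.0, 29.0, 48.0], [512.4, 361.6])]
holder [(0.78, [217.0, 130.0, 130.0, 120.0], [283.5, 181.7])]
tape [(0.95, [178.0, 251.0, 50.0, 49.0], [201.1, 276.3])]
gearmotor [(0.98, [495.0, 335.0, 35.0, 58.0], [512.9, 362.5])]
```

```bash
python3 - <<'E'
import cv2
a=cv2.imread("pics/top0.png")[140:350,160:460]
cv2.imwrite("pics/c1.png",cv2.resize(a,None,fx=2.66,fy=2.66,interpolation=cv2.INTER_CUBIC))
a=cv2.imread("pics/side0.png")[110:400,190:560]
cv2.imwrite("pics/c2.png",cv2.resize(a,None,fx=2.05,fy=2.05,interpolation=cv2.INTER_CUBIC))
E
```

```text
(no output)
```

View pics/c1.png

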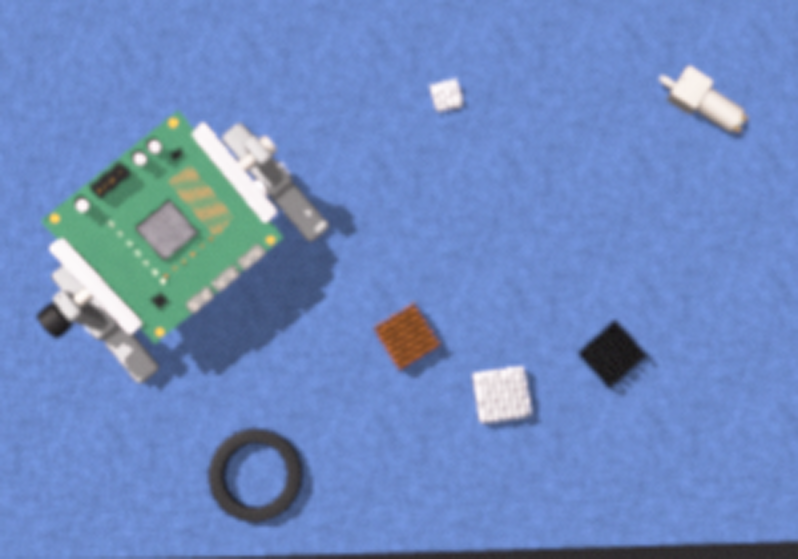

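View pics/c2.png

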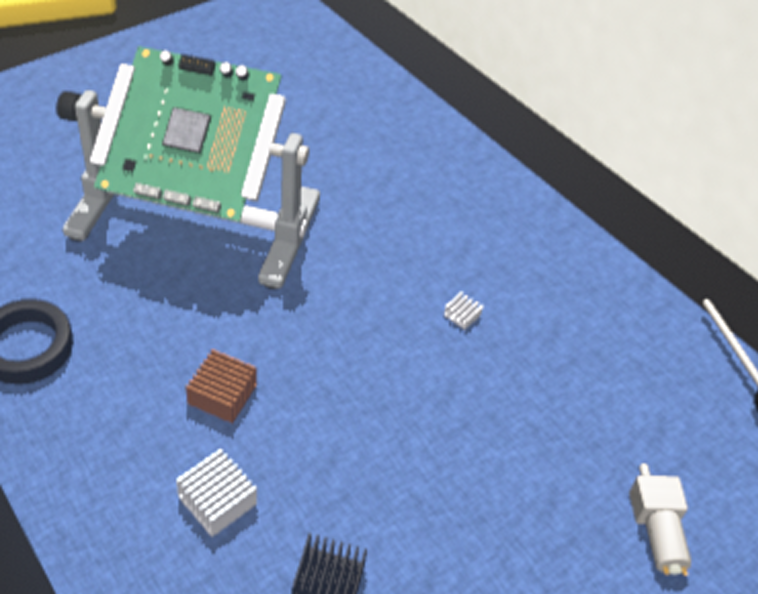

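The big heat-sink candidates in the top picture are brown (313,266), bare aluminium (348,288) and black (390,272). A small aluminium one is at (328,175). The one at (348,288) is the only 40 mm bare aluminium block, and the enlarged crop confirms it. The side view has it at (296,349 in the crop region), with its fins visible. Next I'll fit the poses.

```bash
cat >> h.py <<'E'
from scipy.optimize import least_squares
def cam(c):
    i=camera_info(c); q=i["attitude"]; Rc=R.from_quat(np.r_[q[1:],q[0]]).as_matrix()
    return i["K"],i["D"],Rc,i["xyz"]
CAM={c:cam(c) for c in("top","side")}
def proj(c,P):
    K,D,Rc,t=CAM[c]; rv=cv2.Rodrigues(Rc.T)[0]
    return cv2.projectPoints(np.asarray(P,float).reshape(-1,1,3),rv,-Rc.T@t,K,D)[0].reshape(-1,2)
def ray(c,uv,z):
    K,D,Rc,t=CAM[c]; n=cv2.undistortPoints(np.asarray(uv,float).reshape(-1,1,2),K,D).reshape(-1,2)
    d=np.c_[n,np.ones(len(n))]@Rc.T; return t+d*((z-t[2])/d[:,2])[:,None]
E
python3 - <<'E'
from h import *
T=cv2.imread("pics/top0.png");S=cv2.imread("pics/side0.png")
def yel(img,p):
    x,y=np.round(p).astype(int); w=img[y-4:y+5,x-4:x+5].astype(float)
    k=np.clip(np.minimum(w[...,2],w[...,1])-w[...,0]-60,0,None)*(w[...,2]>w[...,1]*0.95)
    yy,xx=np.mgrid[-4:5,-4:5]; return [x+(k*xx).sum()/k.sum(),y+(k*yy).sum()/k.sum()]
# order: UL UR LR LL  (x up, y left)
tp=np.array([[55,218],[174,123],[271,240],[160,331]])/2.66+[160,140]
sp=np.array([[145,53],[270,76],[231,212],[104,184]])/2.05+[190,110]
tp=np.array([yel(T,p) for p in tp]);sp=np.array([yel(S,p) for p in sp])
print(tp.round(1).tolist(),sp.round(1).tolist())
sg=np.array([[1,1],[1,-1],[-1,-1],[-1,1]])
def fr(v): # pos board top centre, yaw, tilt
    return R.from_euler("ZY",[v[3],-v[4]]).as_matrix()
def pts(v):
    P=np.c_[sg*v[5:7],np.zeros(4)]; return v[:3]+P@fr(v).T
def f(v): return np.r_[(proj("top",pts(v))-tp).ravel(),(proj("side",pts(v))-sp).ravel()]
c0=ray("top",[[222.5,226]],.11)[0]
for y0 in np.arange(0,6.28,1.05):
    r=least_squares(f,[*c0,y0,.35,.06,.06],loss="soft_l1")
    print(round(r.cost,2),r.x.round(4),np.abs(f(r.x)).max().round(2)); 
    if r.cost<3 and r.x[4]>0 and r.x[5]>0: v=r.x
cc=v[:3]+fr(v)[:,2]*.004; print("chip",cc.round(4),proj("top",cc),proj("side",cc),"tilt",np.degrees(v[4]),"axes",fr(v).round(3).tolist())
np.save("chip.npy",np.c_[fr(v),cc])
# heatsink
for c,I,p in(("top",T,(348,288)),("side",S,(296,349))):
    g=I.astype(float); m=((g.min(2)>120)&(g.max(2)-g.min(2)<60)).astype(np.uint8)
    x,y=p;mm=np.zeros_like(m);mm[y-26:y+27,x-26:x+27]=m[y-26:y+27,x-26:x+27]
    q=np.argwhere(mm)[:,::-1]; mr=cv2.minAreaRect(q.astype(np.float32));print(c,len(q),mr,q.mean(0))
    if c=="top":
        b=ray(c,cv2.boxPoints(mr),.024); print(b.round(4).tolist(),b.mean(0),np.linalg.norm(np.diff(b,axis=0),axis=1),np.degrees(np.arctan2(*(b[1]-b[0])[1::-1])))
E
```

```text
[[180.1, 221.7], [224.7, 185.8], [261.2, 229.7], [219.6, 264.2]] [[260.7, 135.5], [321.0, 147.2], [302.1, 213.3], [240.8, 199.2]]
0.06 [0.5718 0.1205 0.1066 0.6827 0.5655 0.0599 0.056 ] 0.16
0.06 [0.5718 0.1205 0.1066 0.6827 0.5655 0.0599 0.056 ] 0.16
0.06 [0.5718 0.1205 0.1066 0.6827 0.5655 0.0599 0.056 ] 0.16
0.06 [ 0.5718  0.1205  0.1066  3.8243 -0.5655 -0.0599 -0.056 ] 0.16
0.06 [ 0.5718  0.1205  0.1066  3.8243 -0.5655 -0.0599 -0.056 ] 0.16
0.06 [ 0.5718  0.1205  0.1066  3.8243  2.5761  0.0599 -0.056 ] 0.16
chip [0.5734 0.1219 0.1032] [[221.79344251 225.28004285]] [[281.3069223 174.1161936]] tilt 147.59693407218091 axes [[0.655, 0.631, 0.416], [0.533, -0.776, 0.338], [0.536, 0.0, -0.844]]
top 405 ((348.27001953125, 287.88995361328125), (19.657569885253906, 20.930362701416016), 81.8698959350586) [348.18765432 287.90123457]
[[0.4625, -0.1112, 0.024], [0.4678, -0.1565, 0.024], [0.4256, -0.1609, 0.024], [0.4204, -0.1159, 0.024]] [ 0.44406991 -0.13612739  0.024     ] [0.04560094 0.04239913 0.04527868] -83.40922603440761
side 1016 ((295.0327453613281, 349.1393737792969), (34.05781173706055, 32.13726043701172), 50.194427490234375) [295.05708661 349.49311024]
```

```bash
cat >> h.py <<'E'
def tcp():
    s=get_state(); q=s["orientation"]; return np.array(s["tcp_pos"]),R.from_quat(np.r_[q[1:],q[0]])
def go(p,Rt,p0=None,R0=None):
    if p0 is None: p0,R0=tcp()
    print("row cm",(R0.inv().apply(p-p0)*100).round(2),"deg",np.degrees((R0.inv()*Rt).as_rotvec()).round(2))
def face(n,y):  # tool z=-n, tool y ~ y
    z=-np.asarray(n)/np.linalg.norm(n); y=y-z*(y@z); y/=np.linalg.norm(y); return R.from_matrix(np.c_[np.cross(y,z),y,z])
CH=R.from_euler("ZY",[.6827,-.5655]).as_matrix(); CP=np.array([.5718,.1205,.1066])+CH[:,2]*.004
E
python3 - <<'E'
from h import *
import workcell; print([k for k in dir(workcell) if not k.startswith("_")], globals().get("grip_point_offset"))
from scipy.optimize import minimize
M={}
for c,p in(("top",(348,288)),("side",(296,349))):
    g=cv2.imread(f"pics/{c}0.png").astype(float); m=((g.min(2)>125)&(g.max(2)-g.min(2)<70)).astype(np.uint8)
    x,y=p;mm=np.zeros_like(m);mm[y-26:y+27,x-26:x+27]=m[y-26:y+27,x-26:x+27]
    M[c]=cv2.morphologyEx(mm,cv2.MORPH_CLOSE,np.ones((5,5)))
B=np.array([[a,b,z] for a in(-.02,.02) for b in(-.02,.02) for z in(0,.024)])
def cost(v,cs=("top","side")):
    t=0
    P=np.c_[B[:,:2]@np.array([[np.cos(v[2]),np.sin(v[2])],[-np.sin(v[2]),np.cos(v[2])]])+v[:2],B[:,2]]
    for c in cs:
        h=cv2.convexHull(proj(c,P).astype(np.float32)); a=np.zeros((1920,2560),np.uint8)
        cv2.fillConvexPoly(a,np.round(h*4+1.5).astype(int),1); m=cv2.resize(M[c],(2560,1920),interpolation=0)
        t+=(a!=m).sum()/m.sum()
    return t
for cs in(("top",),("side",),("top","side")):
    r=minimize(cost,[.444,-.136,.115],args=(cs,),method="Nelder-Mead",options=dict(initial_simplex=[[.444,-.136,.115],[.447,-.136,.115],[.444,-.133,.115],[.444,-.136,.2]]));print(cs,r.x.round(4),round(r.fun,3))
x,y,a=r.x
Rg=face([0,0,1],np.array([-np.sin(a),np.cos(a),0]))
go(np.array([x,y,.10]),Rg)
E
```

```text
['MotionError', 'camera_info', 'get_state', 'grip_point_offset', 'hand_in', 'read_camera', 'silhouettes'] 0.0187
('top',) [ 0.445  -0.1369  0.1507] 0.114
('side',) [ 0.445  -0.1359  0.1277] 0.039
('top', 'side') [ 0.4449 -0.136   0.1248] 0.153
row cm [-46.41 -60.75  10.54] deg [ 1.000e-02  0.000e+00 -2.015e+01]
```

Call:
send_rows(series=[-29.6,-34.2,0,0,0,-20.2,0.7,-29.6,-34.2,0,0,0,-20.2,0.7,-29.6,-34.2,0,0,0,-20.2,0.7,-29.6,-34.2,0,0,0,-20.2,0.7,-29.6,-34.2,0,0,0,-20.2,0.7,-29.6,-34.2,0,0,0,-20.2,0.7,-29.6,-34.2,0,0,0,-20.2,0.7,-29.6,-34.2,0,0,0,-20.2,0.7,-46.4,-60.8,9,0,0,-20.2,0.7,-46.4,-60.8,9,0,0,-20.2,0.7], newtons=60)

```text
clock: 1.63
tcp_pos: [0.3157, 0.1895, 0.1891]
orientation: [0.001, -0.063, 0.998, 0.0]
wrist_force: [1.1, 0.5, -0.2]
finger_gap: 0.0596
```

```bash
cat > g.py <<'E'
from h import *
import sys
a=.128; Rg=face([0,0,1],np.array([-np.sin(a),np.cos(a),0]))
s=get_state(); print(s["clock"],s["finger_gap"],np.round(s["tcp_pos"],4),np.round(s["wrist_force"],2),np.round(s["joint_pos"],2))
go(np.array([.4449,-.1362,float(sys.argv[1])]),Rg)
E
python3 g.py .06
```

```text
1.6333 0.059589270775317796 [0.3157 0.1895 0.1891] [ 1.15  0.48 -0.23] [ 0.32 -0.09 -0.45  1.2   0.    0.2 ]
row cm [ -8.68 -33.95  12.91] deg [ 0.03  0.15 -0.1 ]
```

Call:
send_rows(series=[-8.7,-34,10,0,0,0,0.7,-8.7,-34,10,0,0,0,0.7,-8.7,-34,10,0,0,0,0.7,-8.7,-34,10,0,0,0,0.7,-8.7,-34,10,0,0,0,0.7,-8.7,-34,10,0,0,0,0.7,-8.7,-34,10,0,0,0,0.7,-8.7,-34,10,0,0,0,0.7,-8.7,-34,10,0,0,0,0.7,-8.7,-34,10,0,0,0,0.7])

```text
clock: 2.47
tcp_pos: [0.4458, -0.1406, 0.0873]
orientation: [0.001, -0.06, 0.998, -0.001]
wrist_force: [1.0, 0.4, 0.3]
finger_gap: 0.06
```

```bash
python3 g.py .05; python3 -c "
from h import *
I=read_camera('side'); cv2.imwrite('pics/s1.png',cv2.resize(I[230:430,190:430],None,fx=2.8,fy=2.8,interpolation=2))"
```

```text
2.4667 0.06000000755998802 [ 0.4458 -0.1406  0.0873] [1.02 0.43 0.25] [-0.48  0.18 -0.43  0.96 -0.   -0.6 ]
row cm [0.04 0.45 3.73] deg [-0.12  0.06 -0.44]
```

View pics/s1.png

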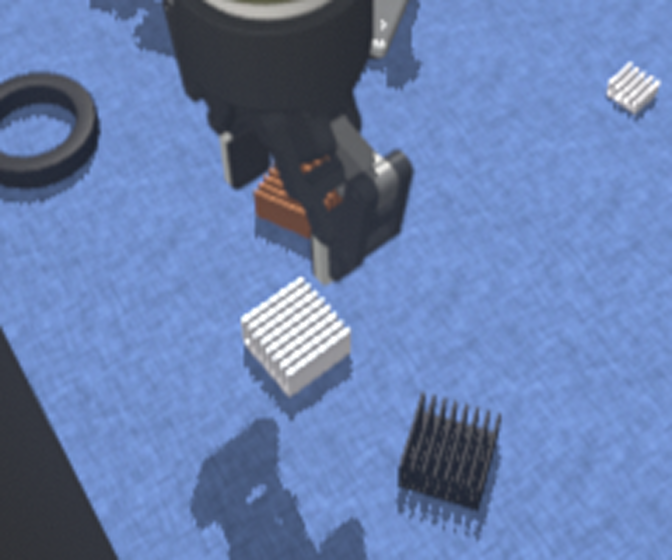

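The side view shows the bare aluminium heat sink untouched at crop (297,337), with the open gripper above and behind it. The brown and black ones are well clear. I'll settle, then descend.

Call:
send_rows(series=[0,0.4,0,0,0,-0.3,0.7,0,0.4,0,0,0,-0.3,0.7,0,0.4,2,0,0,-0.3,0.7,0,0.4,3.5,0,0,-0.3,0.7,0,0.4,3.5,0,0,-0.3,0.7])

```text
clock: 2.93
tcp_pos: [0.441, -0.1288, 0.0519]
orientation: [-0.002, -0.067, 0.998, 0.001]
wrist_force: [-1.0, 0.5, -0.6]
finger_gap: 0.0593
```

```bash
python3 g.py .0015
```

```text
2.9333 0.059278712719326894 [ 0.441  -0.1288  0.0519] [-0.97  0.51 -0.64] [-0.46  0.21 -0.5   0.87  0.   -0.59]
row cm [-0.3  -0.79  5.04] deg [ 0.13 -0.17  0.32]
```

Call:
send_rows(series=[0,0,0,0,0,0,0.7,0,0,0,0,0,0,0.7,0,0,0,0,0,0,0.7,0,0,0,0,0,0,0.7])

```text
clock: 3.27
tcp_pos: [0.4439, -0.1315, 0.0546]
orientation: [0.001, -0.066, 0.998, -0.0]
wrist_force: [-0.1, 0.3, 0.4]
finger_gap: 0.0599
```

```bash
python3 g.py .0015
```

```text
3.2667 0.05992404954017427 [ 0.4439 -0.1315  0.0546] [-0.11  0.28  0.44] [-0.46  0.2  -0.49  0.87  0.   -0.59]
row cm [-0.03 -0.48  5.31] deg [-0.06  0.1   0.2 ]
```

Call:
send_rows(series=[0,-0.5,1,0,0,0.2,0.7,0,-0.5,2.5,0,0,0.2,0.7,0,-0.5,4,0,0,0.2,0.7,0,-0.5,4.8,0,0,0.2,0.7,0,-0.5,4.8,0,0,0.2,0.7,0,-0.5,4.8,0,0,0.2,0.7])

```text
clock: 3.77
tcp_pos: [0.4434, -0.1363, 0.0051]
orientation: [-0.001, -0.064, 0.998, 0.0]
wrist_force: [0.1, -0.7, -0.4]
finger_gap: 0.0593
```

```bash
python3 g.py .0015
```

```text
3.7667 0.05933785418619493 [ 0.4434 -0.1363  0.0051] [ 0.05 -0.74 -0.36] [-0.47  0.27 -0.55  0.75  0.   -0.6 ]
row cm [-0.16 -0.01  0.36] deg [ 0.05 -0.06 -0.05]
```

Call:
send_rows(series=[-0.1,0,0.3,0,0,0,0.7,-0.1,0,0.3,0,0,0,0,-0.1,0,0.3,0,0,0,0,-0.1,0,0.3,0,0,0,0,-0.1,0,0.3,0,0,0,0,-0.1,0,0.3,0,0,0,0,-0.1,0,0.3,0,0,0,0,-0.1,0,0.3,0,0,0,0,-0.1,0,0.3,0,0,0,0])

```text
clock: 4.52
tcp_pos: [0.4448, -0.1362, 0.0026]
orientation: [0.0, -0.064, 0.998, 0.0]
wrist_force: [1.1, 0.2, 0.6]
finger_gap: -0.0
```

```bash
python3 g.py .0015; python3 g.py .0015;
```

```text
4.5167 -2.0490270627132525e-06 [ 0.4448 -0.1362  0.0026] [1.15 0.22 0.63] [-0.47  0.27 -0.55  0.74  0.   -0.6 ]
row cm [-0.01 -0.    0.11] deg [ 0.    0.   -0.02]
4.5167 -2.0490270627132525e-06 [ 0.4448 -0.1362  0.0026] [1.15 0.22 0.63] [-0.47  0.27 -0.55  0.74  0.   -0.6 ]
row cm [-0.01 -0.    0.11] deg [ 0.    0.   -0.02]
```

```bash
python3 -c "
from h import *
I=read_camera('side'); J=read_camera('top'); A=cv2.resize(I[250:400,220:400],(480,400),interpolation=2);B=cv2.resize(J[240:330,280:340+48],(480,400),interpolation=2)
cv2.imwrite('pics/s2.png',cv2.resize(np.hstack([A,B]),(800,333)))
p,Q=tcp(); print(proj('side',p),proj('top',p))"
```

```text
[[295.3217109  352.74634495]] [[347.68618508 288.05216168]]
```

View pics/s2.png

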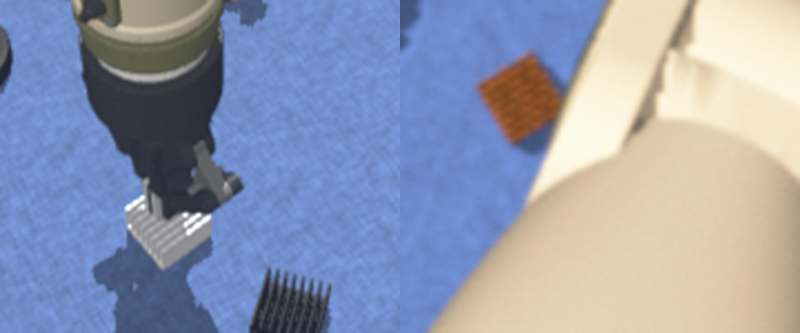

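```bash
python3 -c "
from h import *
I=read_camera('side'); 
for v in(.4449,):
    a=.128;B=np.array([[i,j,z] for i in(-.02,.02) for j in(-.02,.02) for z in(0,.024)])@R.from_euler('z',a).as_matrix().T+[.4449,-.1362,0]
    print(proj('side',B).round().tolist())
cv2.imwrite('pics/s3.png',cv2.resize(I[300:380,250:350],(800,640),interpolation=2)[:600])
s=get_state();print(s['clock'],s['finger_gap'],s['wrist_force'])"
```

```text
[[293.0, 371.0], [292.0, 363.0], [276.0, 352.0], [275.0, 344.0], [315.0, 355.0], [314.0, 347.0], [298.0, 337.0], [297.0, 328.0]]
4.6667 -0.0002634489725486976 [-0.09575356  0.16783896 -0.18581035]
```

View pics/s3.png

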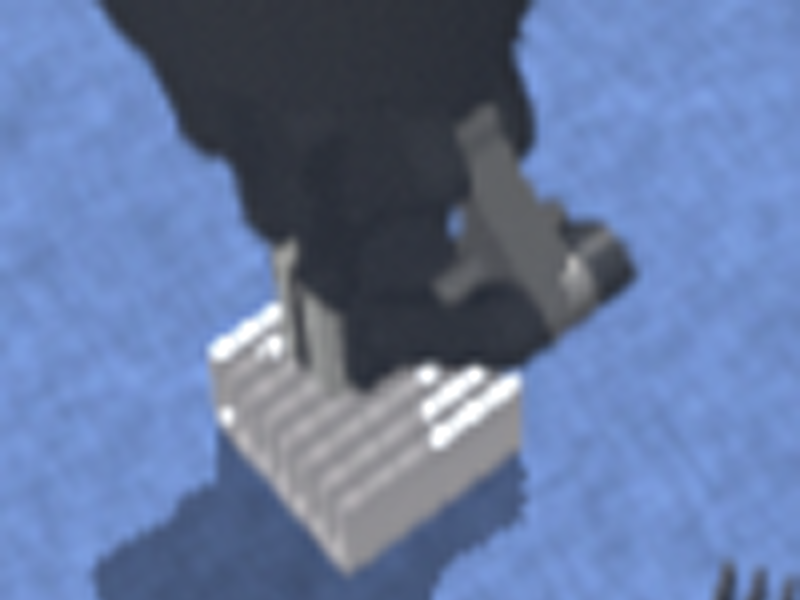

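The fingers read fully shut, and the heat sink hasn't moved, with the fingertips among or over the middle fins. The jaws across the thin outer fins did not hold it. I'll raise straight up, then turn to grip across the fin ends.

Call:
send_rows(series=[0,0,-0.5,0,0,0,0,0,0,-1,0,0,0,0,0,0,-2,0,0,0,0,0,0,-3,0,0,0,0,0,0,-4.5,0,0,0,0,0,0,-6,0,0,0,0,0,0,-6,0,0,0,0,0,0,-6,0,0,0,0])

```text
clock: 5.33
tcp_pos: [0.4458, -0.1367, 0.0636]
orientation: [0.001, -0.064, 0.998, -0.001]
wrist_force: [-0.1, 0.3, 0.1]
finger_gap: -0.0002
```

```bash
python3 -c "
from h import *
I=read_camera('side'); 
cv2.imwrite('pics/s4.png',cv2.resize(I[270:390,240:400],(800,600),interpolation=2))
s=get_state();print(s['clock'],s['finger_gap'],s['wrist_force'],s['tcp_pos'])"
```

```text
5.3833 8.837436646989443e-05 [ 0.27798656  0.70647322 -0.38170844] [ 0.44503158 -0.1363545   0.06272875]
```

View pics/s4.png

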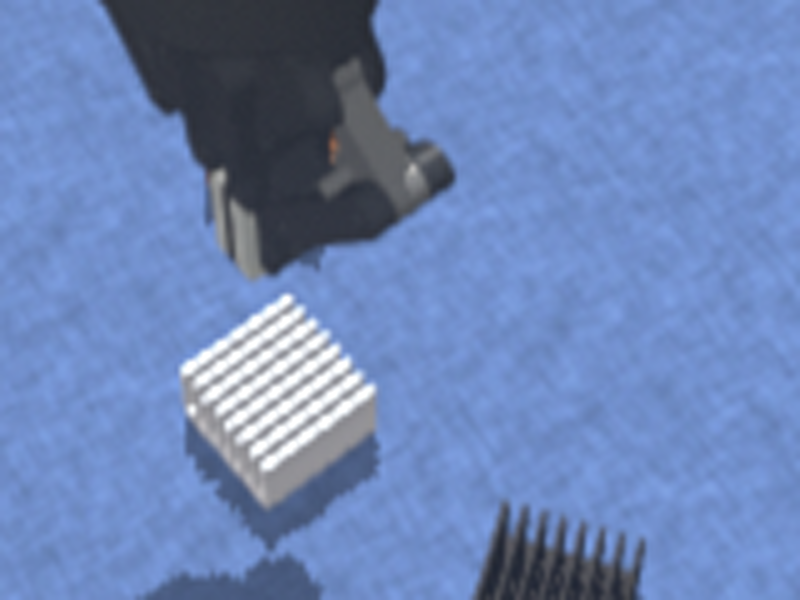

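Call:
send_rows(series=[-2.5,0,0,0,0,0,0,-5.5,0,0,0,0,0,0,-5.5,0,2,0,0,0,0,-5.5,0,4,0,0,0,0,-5.5,0,5.5,0,0,0,0,-5.5,0,6.3,0,0,0,0,-5.5,0,6.3,0,0,0,0,-5.5,0,6.3,0,0,0,0])

```text
clock: 6.05
tcp_pos: [0.4986, -0.129, -0.001]
orientation: [-0.001, -0.064, 0.998, 0.0]
wrist_force: [1.1, 0.0, 0.3]
finger_gap: 0.0002
```

```bash
python3 -c "
from h import *
I=read_camera('side'); 
cv2.imwrite('pics/s5.png',cv2.resize(I[270:390,240:400],(800,600),interpolation=2))
s=get_state();print(s['clock'],s['finger_gap'],s['wrist_force'],s['tcp_pos']);p=s['tcp_pos']
for z in(0,.01,.02,.03):print((proj('side',p+np.array([0,0,z]))-[240,270])*5)"
```

```text
6.1 0.00024136766582440517 [ 0.74523855 -0.4628584   0.4368123 ] [ 4.99405407e-01 -1.29312501e-01 -2.51367886e-04]
[[420.4626539  314.03914158]]
[[420.58456888 296.22432213]]
[[420.70900463 278.04157608]]
[[420.83604025 259.47937137]]
```

View pics/s5.png

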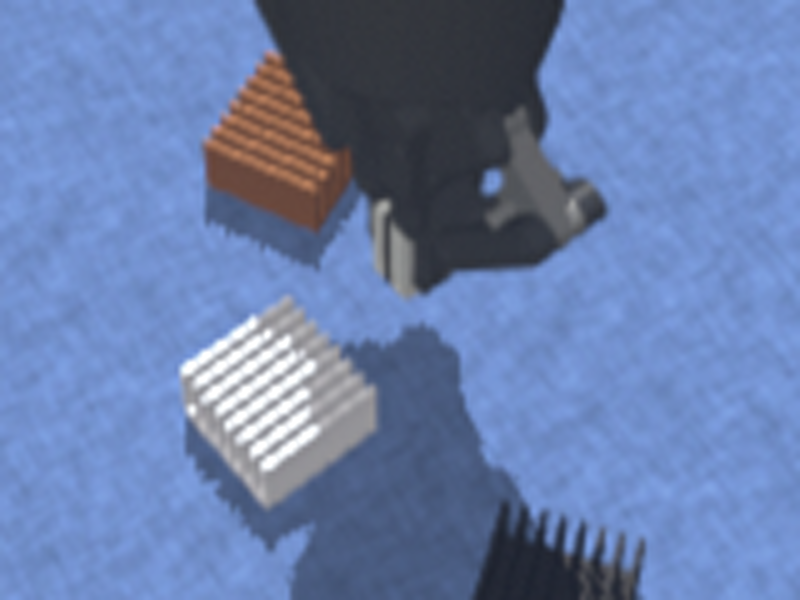

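Call:
send_rows(series=[0,0,0.6,0,0,0,0,0,0,1.2,0,0,0,0,0,0,1.4,0,0,0,0,0,0,1.4,0,0,0,0])

```text
clock: 6.43
tcp_pos: [0.4989, -0.1291, -0.0149]
orientation: [-0.0, -0.064, 0.998, 0.0]
wrist_force: [0.1, -0.3, 0.5]
finger_gap: 0.0001
```

Call:
send_rows(series=[0,0,0.2,0,0,0,0,0,0,0.3,0,0,0,0,0,0,0.3,0,0,0,0])

```text
clock: 6.68
tcp_pos: [0.4993, -0.1292, -0.0175]
orientation: [-0.0, -0.064, 0.998, 0.0]
wrist_force: [-0.3, 0.7, 0.2]
finger_gap: 0.0001
```

Call:
send_rows(series=[0,0,0.2,0,0,0,0,0,0,0.2,0,0,0,0,0,0,0.2,0,0,0,0])

```text
clock: 6.93
tcp_pos: [0.4993, -0.1292, -0.0195]
orientation: [-0.0, -0.064, 0.998, 0.0]
wrist_force: [0.0, 0.3, 0.2]
finger_gap: 0.0003
```

Call:
send_rows(series=[0,0,0.2,0,0,0,0,0,0,0.2,0,0,0,0,0,0,0.2,0,0,0,0])

```text
clock: 7.18
tcp_pos: [0.4992, -0.1292, -0.0216]
orientation: [-0.0, -0.064, 0.998, 0.0]
wrist_force: [0.5, 0.0, -0.4]
finger_gap: -0.0002
```

Call:
send_rows(series=[0,0,0.2,0,0,0,0,0,0,0.2,0,0,0,0,0,0,0.2,0,0,0,0])

```text
clock: 7.43
tcp_pos: [0.4992, -0.1292, -0.0236]
orientation: [-0.0, -0.064, 0.998, 0.0]
wrist_force: [-0.0, 0.7, -0.5]
finger_gap: 0.0003
```

```bash
python3 -c "
from h import *
I=read_camera('side'); 
cv2.imwrite('pics/s6.png',cv2.resize(I[290:360,270:363],(800,600),interpolation=2))
s=get_state();print(s['clock'],s['wrist_force'],s['tcp_pos'],s['joint_pos'])
p=s['tcp_pos']
for z in(-.01,0,.01,.02,.024,.03):print((proj('side',p+np.array([0,0,z]))-[270,290])*8.6)"
```

```text
7.4833 [-0.58638275 -0.37757622 -0.1354611 ] [ 0.49930773 -0.129178   -0.02351076] [-4.08973485e-01  3.89052240e-01 -4.57774465e-01  7.24111402e-01
  1.04035894e-04 -5.36533796e-01]
[[463.67929537 465.45143671]]
[[463.86707891 436.78062495]]
[[464.05861533 407.53744246]]
[[464.25401842 377.70455551]]
[[464.33328869 365.60226675]]
[[464.45340661 347.26392242]]
```

View pics/s6.png

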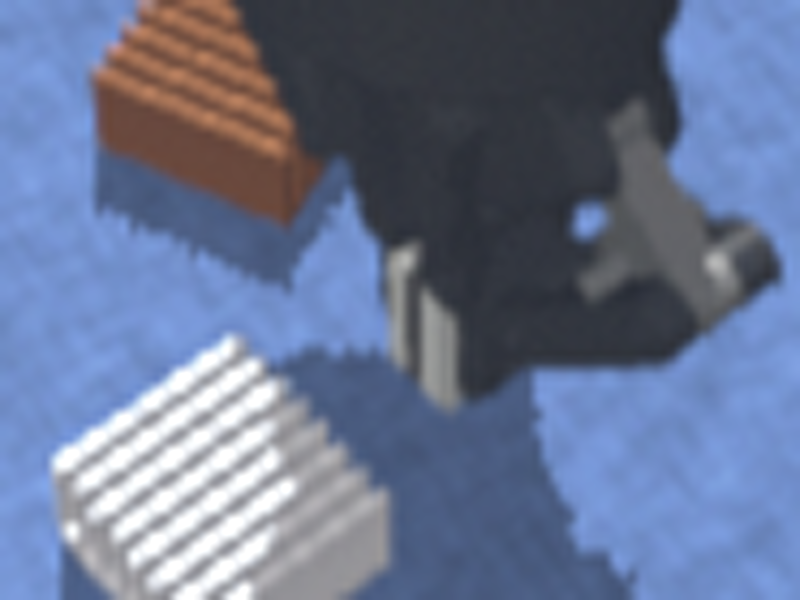

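Call:
send_rows(series=[0,0,0.1,0,0,0,0,0,0,0.2,0,0,0,0,0,0,0.3,0,0,0,0,0,0,0.3,0,0,0,0])

```text
clock: 7.82
tcp_pos: [0.4994, -0.1293, -0.0257]
orientation: [0.0, -0.064, 0.998, -0.0]
wrist_force: [-1.3, 1.0, 6.6]
finger_gap: 0.0002
```

Call:
send_rows(series=[0,0,-1,0,0,0,0,0,0,-3,0,0,0,0,0,0,-6,0,0,0,0])

```text
clock: 8.07
tcp_pos: [0.4972, -0.1283, 0.0324]
orientation: [-0.002, -0.064, 0.998, 0.001]
wrist_force: [0.9, -0.0, -0.4]
finger_gap: 0.0004
```

```bash
python3 -c "
from h import *
for uv in([318.6,334.8],[316.7,332.5],[321.5,337.7]):
    w=ray('side',[uv],.002)[0]; print(w, w+.011*np.array([np.cos(.128),np.sin(.128),0]))
w=ray('side',[[240+245/5,270+272/5]],.0627+.0255)[0]; print('s4',w+.011*np.array([np.cos(.128),np.sin(.128),0]))
w=ray('side',[[240+395/5,270+285/5]],.0255)[0]; print('s5',w+.011*np.array([np.cos(.128),np.sin(.128),0]))
"
```

```text
[ 0.48979058 -0.12889617  0.002     ] [ 0.50070059 -0.12749201  0.002     ]
[ 0.48951119 -0.12396787  0.002     ] [ 0.5004212  -0.12256371  0.002     ]
[ 0.49077728 -0.13546605  0.002     ] [ 0.5016873  -0.13406189  0.002     ]
s4 [ 0.44830964 -0.13768769  0.0882    ]
s5 [ 0.500646  -0.1288849  0.0255   ]
```

Call:
send_rows(series=[0,0,0,0,0,0,0.7,0,0,0,0,0,0,0.7,2,0,0,0,0,0,0.7,4,0,0,0,0,0,0.7,5.4,0,0,0,0,0,0.7,5.4,0,0,0,0,0,0.7,5.4,0,0,0,0,0,0.7,5.4,0,0,0,0,0,0.7,5.4,0,0,0,0,0,0.7])

```text
clock: 8.82
tcp_pos: [0.4467, -0.1363, 0.0335]
orientation: [0.0, -0.064, 0.998, -0.0]
wrist_force: [0.3, -0.4, -0.3]
finger_gap: 0.0601
```

```bash
python3 g.py -.0245
```

```text
8.8167 0.06011418240348435 [ 0.4467 -0.1363  0.0335] [ 0.27 -0.45 -0.33] [-0.47  0.24 -0.51  0.82  0.   -0.6 ]
row cm [0.19 0.03 5.8 ] deg [-0.01  0.04 -0.01]
```

Call:
send_rows(series=[0.2,0,1.5,0,0,0,0.7,0.2,0,3,0,0,0,0.7,0.2,0,4.5,0,0,0,0.7,0.2,0,5.6,0,0,0,0.7,0.2,0,5.8,0,0,0,0.7,0.2,0,5.8,0,0,0,0,0.2,0,5.8,0,0,0,0,0.2,0,5.8,0,0,0,0,0.2,0,5.8,0,0,0,0,0.2,0,5.8,0,0,0,0], newtons=60)

```text
clock: 9.65
tcp_pos: [0.4444, -0.1365, -0.0239]
orientation: [0.001, -0.064, 0.998, -0.0]
wrist_force: [-0.2, -0.6, -0.5]
finger_gap: 0.0384
```

```bash
python3 g.py -.0245
```

```text
9.65 0.038414521167505405 [ 0.4444 -0.1365 -0.0239] [-0.16 -0.58 -0.54] [-0.47  0.31 -0.59  0.68  0.   -0.6 ]
row cm [-0.06  0.03  0.06] deg [-0.03  0.06 -0.02]
```

Call:
send_rows(series=[0,0,0,0,0,0,0,0,0,0,0,0,0,0,0,0,-2,0,0,0,0,0,0,-5,0,0,0,0,0,0,-9,0,0,0,0,0,0,-13,0,0,0,0,0,0,-17,0,0,0,0,0,0,-19,0,0,0,0,0,0,-19,0,0,0,0,0,0,-19,0,0,0,0])

```text
clock: 10.48
tcp_pos: [0.4447, -0.1368, 0.1667]
orientation: [0.001, -0.064, 0.998, -0.001]
wrist_force: [-0.7, 0.9, -1.5]
finger_gap: 0.0388
```

```bash
cat > pl.py <<'E'
from h import *
import sys
h=float(sys.argv[1]); mode=sys.argv[2]
off={"A":-CH[:,2]*.0243,"B":np.array([0,0,-.0255])+CH[:,2]*.0012}[mode]
Rt=face(CH[:,2],CH[:,1]); s=get_state()
print(s["clock"],s["finger_gap"],np.round(s["tcp_pos"],4),np.round(s["wrist_force"],2),np.round(s["joint_pos"],2))
go(CP+CH[:,2]*h+off,Rt)
E
python3 pl.py .06 A;python3 pl.py .06 B
```

```text
10.4833 0.03883615851734894 [ 0.4447 -0.1368  0.1667] [-0.69  0.87 -1.47] [-0.47  0.12 -0.3   1.15  0.   -0.6 ]
row cm [-14.06  22.79   2.66] deg [ -9.13 -31.43 -30.91]
10.4833 0.03883615851734894 [ 0.4447 -0.1368  0.1667] [-0.69  0.87 -1.47] [-0.47  0.12 -0.3   1.15  0.   -0.6 ]
row cm [-12.9   22.07   3.05] deg [ -9.13 -31.43 -30.91]
```

Call:
send_rows(series=[-14,22.7,1,-9.1,-31.4,-30.9,0,-14,22.7,1,-9.1,-31.4,-30.9,0,-14,22.7,1,-9.1,-31.4,-30.9,0,-14,22.7,1,-9.1,-31.4,-30.9,0,-14,22.7,1,-9.1,-31.4,-30.9,0,-14,22.7,1,-9.1,-31.4,-30.9,0,-14,22.7,1,-9.1,-31.4,-30.9,0,-14,22.7,1,-9.1,-31.4,-30.9,0,-14,22.7,1,-9.1,-31.4,-30.9,0,-14,22.7,1,-9.1,-31.4,-30.9,0])

```text
clock: 11.32
tcp_pos: [0.5529, 0.1062, 0.1543]
orientation: [0.26, -0.321, 0.906, 0.095]
wrist_force: [-0.1, 0.0, -1.0]
finger_gap: 0.0392
```

Call:
send_rows(series=[0,0,0,0,0,0,0,0,0,0,0,0,0,0,0,0,0,0,0,0,0,0,0,0,0,0,0,0])

```text
clock: 11.65
tcp_pos: [0.5541, 0.106, 0.1558]
orientation: [0.262, -0.321, 0.905, 0.094]
wrist_force: [-0.2, -0.3, -0.9]
finger_gap: 0.039
```

```bash
python3 pl.py .03 A; python3 -c "
from h import *
I=read_camera('side');J=read_camera('top')
cv2.imwrite('pics/full6s.png',I);cv2.imwrite('pics/full6t.png',J)
n=CH[:,2];p,Q=tcp();print('tool z vs -n',Q.as_matrix()[:,2]+n)
V=cv2.resize(I[90:225,200:370],None,fx=4,fy=4,interpolation=2)
B=np.array([[i,j,z] for z in(0,.024) for (i,j) in((-.02,-.02),(.02,-.02),(.02,.02),(-.02,.02))])
Rm=Q.as_matrix()
for o,c in((p-Rm[:,2]*.0243,(0,0,255)),(p+[0,0,.0255]+Rm[:,2]*.0012,(0,255,255))):
    q=((proj('side',o+(B*[1,1,-1])@Rm.T)-[200,90])*4+1.5).astype(int)
    cv2.polylines(V,[q[:4]],True,c);cv2.polylines(V,[q[4:]],True,c)
q=((proj('side',CP+np.array([[-1,-1,0],[1,-1,0],[1,1,0],[-1,1,0]])*.016@CH.T)-[200,90])*4+1.5).astype(int);cv2.polylines(V,[q],True,(255,0,255))
cv2.imwrite('pics/s7.png',V)"
```

```text
11.65 0.03902798811545651 [0.5541 0.106  0.1558] [-0.18 -0.34 -0.94] [-0.2  -0.01 -0.63  0.58  0.43 -0.8 ]
row cm [ 0.69 -0.    4.41] deg [ 0.08 -0.11 -0.13]
tool z vs -n [-0.0022789   0.00030414 -0.00099663]
```

View pics/s7.png

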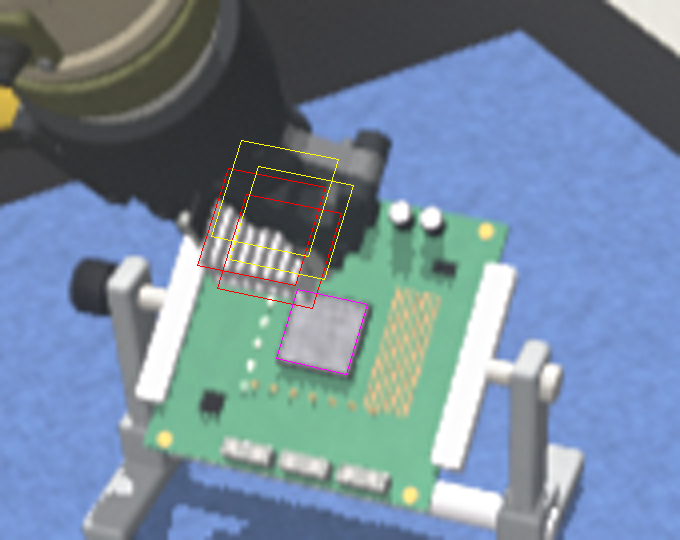

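The pad outline fitted to the chip lands exactly on it. Hypothesis A (red: fingers about 25 mm shorter along the tool axis than the reported TCP) matches the held heat sink, and B (yellow) does not. I'll go in close on A and check again.

Call:
send_rows(series=[0.7,0,1.5,0,0,0,0,0.7,0,3,0,0,0,0,0.7,0,4.5,0,0,0,0,0.7,0,5.6,0,0,0,0,0.7,0,6,0,0,0,0,0.7,0,6,0,0,0,0,0.7,0,6,0,0,0,0])

```text
clock: 12.33
tcp_pos: [0.5739, 0.1232, 0.1012]
orientation: [0.261, -0.321, 0.905, 0.094]
wrist_force: [0.3, 0.4, -0.3]
finger_gap: 0.0383
```

```bash
python3 pl.py .0 A; cat > ov.py <<'E'
from h import *
import sys
I=read_camera('side');p,Q=tcp();Rm=Q.as_matrix();x0,y0,k=245,125,10
V=cv2.resize(I[y0:y0+60,x0:x0+78],None,fx=k,fy=k,interpolation=2)
B=np.array([[i,j,z] for z in(0,.024) for (i,j) in((-.02,-.02),(.02,-.02),(.02,.02),(-.02,.02))])
def dr(P,c): cv2.polylines(V,[((proj('side',P)-[x0,y0])*k+k/2).astype(int)],True,c)
P=p-Rm[:,2]*.0243+(B*[1,1,-1])@Rm.T; dr(P[:4],(0,0,255));dr(P[4:],(0,140,255))
for a,c in((.016,(255,0,255)),(.017,(255,255,0))):
    dr(CP-(CH[:,2]*.001 if a>.0165 else 0)+np.array([[-1,-1,0],[1,-1,0],[1,1,0],[-1,1,0]])*a@CH.T,c)
print('base in chip frame mm',(CH.T@(p-Rm[:,2]*.0243-CP)*1000).round(1))
cv2.imwrite(sys.argv[1],V)
E
python3 ov.py pics/s8.png
```

```text
12.3333 0.03832081052895897 [0.5739 0.1232 0.1012] [ 0.32  0.43 -0.26] [-0.15  0.08 -0.68  0.41  0.41 -0.75]
row cm [-0.01 -0.08  1.4 ] deg [ 0.14 -0.12 -0.09]
base in chip frame mm [ 0.3  0.5 14.3]
```

View pics/s8.png

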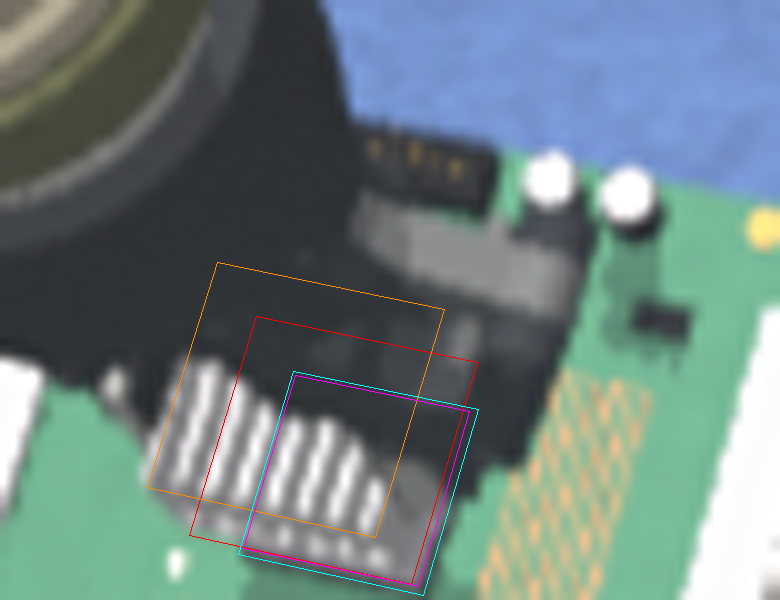

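The held base lies within about 1 mm of its predicted outline (red) and is parallel to the pad. I'll descend, first to about 3 mm.

Call:
send_rows(series=[0,-0.05,0.5,0.1,0,0,0,0,-0.05,0.9,0.1,0,0,0,0,-0.05,1.1,0.1,0,0,0,0,-0.05,1.1,0.1,0,0,0,0,-0.05,1.1,0.1,0,0,0])

```text
clock: 12.8
tcp_pos: [0.5787, 0.1266, 0.0916]
orientation: [0.262, -0.321, 0.905, 0.094]
wrist_force: [-0.0, 0.2, -1.4]
finger_gap: 0.0389
```

```bash
cat > st.py <<'E'
from h import *
W=[];Z=[];X=[]
for i in range(4):
    s=get_state();p,Q=tcp();Rm=Q.as_matrix();W.append(np.r_[CH.T@s["wrist_force"],CH.T@s["ft_torque"]*10]);X.append(CH.T@(p-Rm[:,2]*.0243-CP)*1000)
    if i<3: read_camera("side")
print(s["clock"],"F,10M chip",np.mean(W,0).round(2),"pos mm",np.mean(X,0).round(2),"gap",s["finger_gap"]);go(CP-CH[:,2]*.0243,face(CH[:,2],CH[:,1]))
E
python3 st.py
```

```text
12.95 F,10M chip [-0.42  0.16 -0.76 -0.23  5.61 -0.16] pos mm [-0.07  0.26  2.84] gap 0.03909925941666618
row cm [-0.   -0.02  0.29] deg [ 0.02 -0.11 -0.09]
```

Call:
send_rows(series=[0,-0.02,0.1,0,0,0,0,0,-0.02,0.2,0,0,0,0,0,-0.02,0.2,0,0,0,0])

```text
clock: 13.2
tcp_pos: [0.5798, 0.1271, 0.09]
orientation: [0.262, -0.321, 0.905, 0.094]
wrist_force: [0.3, 0.6, -0.5]
finger_gap: 0.0387
```

```bash
python3 st.py
```

```text
13.35 F,10M chip [-0.18  0.13 -0.98 -0.01  5.87  0.  ] pos mm [-0.09  0.06  0.77] gap 0.03885452272144851
row cm [-0.01 -0.01  0.08] deg [ 0.03 -0.12 -0.1 ]
```

Call:
send_rows(series=[0,0,0.05,0,0,0,0,0,0,0.1,0,0,0,0,0,0,0.1,0,0,0,0])

```text
clock: 13.6
tcp_pos: [0.5802, 0.1274, 0.0892]
orientation: [0.262, -0.321, 0.905, 0.094]
wrist_force: [-0.3, -0.2, -1.7]
finger_gap: 0.0386
```

```bash
python3 st.py
```

```text
13.75 F,10M chip [-0.62  0.1  -0.7   0.02  5.61  0.11] pos mm [-0.07  0.04 -0.21] gap 0.03885378782400349
row cm [-0.01 -0.   -0.02] deg [ 0.03 -0.12 -0.09]
```

Call:
send_rows(series=[0,0,0.05,0,0,0,0,0,0,0.1,0,0,0,0,0,0,0.1,0,0,0,0])

```text
clock: 14.0
tcp_pos: [0.5806, 0.1277, 0.0886]
orientation: [0.262, -0.321, 0.905, 0.093]
wrist_force: [-3.3, -1.9, 3.7]
finger_gap: 0.0388
```

```bash
python3 st.py
```

```text
14.15 F,10M chip [-0.87  0.98  4.65  1.68  7.47 -0.19] pos mm [ 0.01  0.01 -0.98] gap 0.0387784717002299
row cm [-0.  -0.  -0.1] deg [ 0.02 -0.11 -0.09]
```

Call:
send_rows(series=[0,0,0.02,0,0,0,0,0,0,0.02,0,0,0,0])

```text
clock: 14.32
tcp_pos: [0.5807, 0.1278, 0.0884]
orientation: [0.262, -0.321, 0.905, 0.093]
wrist_force: [-3.4, -2.0, 4.5]
finger_gap: 0.0387
```

```bash
sed -i 's/range(4)/range(9)/;s/i<3/i<8/' st.py; python3 st.py; python3 ov.py pics/s9.png
```

```text
14.7167 F,10M chip [-1.2   0.81  6.32  2.36  8.1  -0.26] pos mm [ 0.02  0.01 -1.26] gap 0.03910699525688664
row cm [-0.   -0.01 -0.13] deg [ 0.03 -0.11 -0.09]
base in chip frame mm [ 0.  -0.  -1.3]
```

View pics/s9.png

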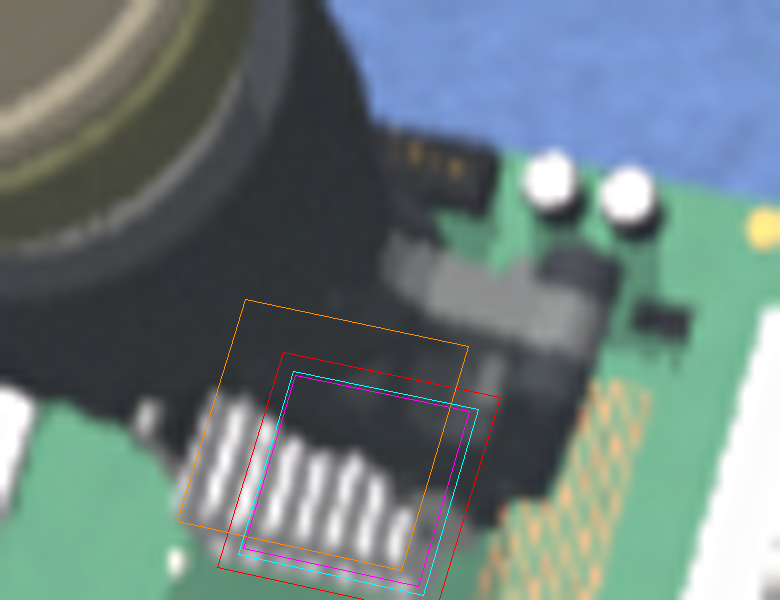

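Call:
send_rows(series=[0,0.025,0,-0.6,0,0,0,0,0.025,0,-0.6,0,0,0,0,0.025,0,-0.6,0,0,0])

```text
clock: 15.02
tcp_pos: [0.5807, 0.128, 0.0884]
orientation: [0.26, -0.322, 0.905, 0.098]
wrist_force: [-4.3, -1.7, 5.7]
finger_gap: 0.0386
```

```bash
python3 st.py
```

```text
15.4167 F,10M chip [-1.02  1.44  7.16  1.77  7.81  0.1 ] pos mm [ 0.05 -0.08 -1.28] gap 0.03909180517313169
row cm [ 0.   -0.02 -0.13] deg [ 0.62 -0.1  -0.09]
```

Call:
send_rows(series=[0.025,-0.012,0,0.3,0.6,0,0,0.025,-0.012,0,0.3,0.6,0,0,0.025,-0.012,0,0.3,0.6,0,0])

```text
clock: 15.67
tcp_pos: [0.5806, 0.1277, 0.0882]
orientation: [0.256, -0.322, 0.906, 0.094]
wrist_force: [-3.7, -2.2, 5.2]
finger_gap: 0.0389
```

```bash
python3 st.py
```

```text
16.0667 F,10M chip [-1.11  1.24  6.97  1.6   7.15 -0.07] pos mm [ 0.07 -0.07 -1.31] gap 0.03884220845405556
row cm [-0.02 -0.01 -0.13] deg [ 0.32 -0.7  -0.09]
```

```bash
sed -i 's/x0,y0,k=245,125,10/x0,y0,k=245,140,10/' ov.py; python3 ov.py pics/s10.png; python3 st.py
```

```text
base in chip frame mm [ 0.1 -0.1 -1.3]
16.5167 F,10M chip [-1.2   1.22  6.78  1.46  6.84  0.03] pos mm [ 0.06 -0.06 -1.31] gap 0.039163584426795905
row cm [-0.02 -0.01 -0.13] deg [ 0.32 -0.7  -0.09]
```

View pics/s10.png

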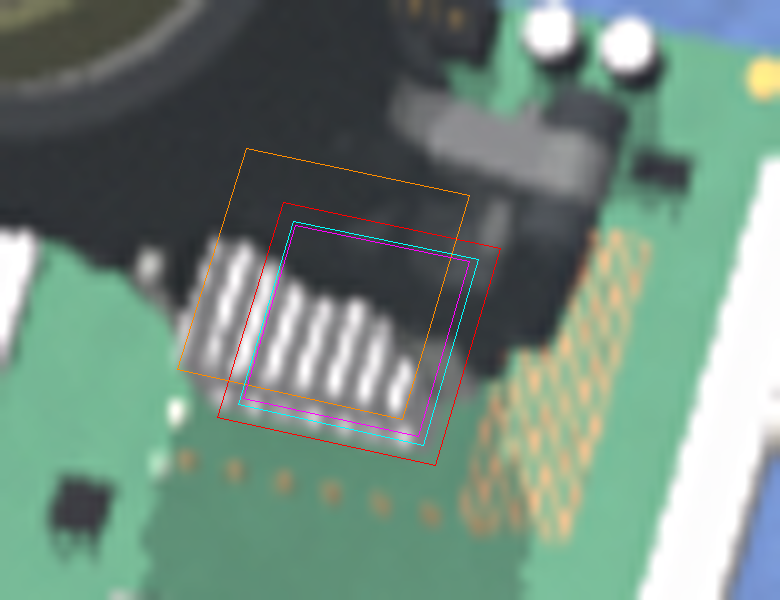

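The base's front edge seems about 1–2 px further upslope than predicted, so I'll measure it numerically.

```bash
python3 - <<'E'
from h import *
from scipy.ndimage import map_coordinates
def edge(I,z,ts,axis,lo,hi):
    g=I.astype(float); sat=g[...,1]-g[...,2]
    out=[]
    xs=np.linspace(lo,hi,109)
    for t in ts:
        L=np.array([[x,t,z] if axis==0 else [t,x,z] for x in xs]); uv=proj('side',CP+L@CH.T)
        v=map_coordinates(sat,[uv[:,1],uv[:,0]],order=1)
        h=(v[:15].mean()+np.median(v[-40:]))/2; k=np.argmax(v<h); out.append(round(xs[k]*1000,1))
    return out
I0=cv2.imread("pics/side0.png"); I=read_camera("side")
ts=np.linspace(-.012,.012,9)
print("chip front edge (expect ~-17)",edge(I0,-.002,ts,0,-.030,-.006))
print("sink front edge (expect -20)",edge(I,-.001,ts,0,-.032,-.008))
print("chip back",[-e for e in edge(I0,-.002,ts,0,.030,.006)],"chip +y",edge(I0,-.002,ts,1,.03,.006),"chip -y",edge(I0,-.002,ts,1,-.03,-.006))
print("sink -y side(front part)",edge(I,-.001,[-.019,-.017,-.015],1,-.032,-.008))
print("sink +y side(base front part)",edge(I,-.001,[-.019,-.017,-.015],1,.032,.008))
E
```

```text
chip front edge (expect ~-17) [np.float64(-28.7), np.float64(-17.8), np.float64(-17.6), np.float64(-16.4), np.float64(-17.8), np.float64(-17.1), np.float64(-16.2), np.float64(-18.0), np.float64(-17.1)]
sink front edge (expect -20) [np.float64(-29.1), np.float64(-18.7), np.float64(-18.2), np.float64(-29.1), np.float64(-18.2), np.float64(-18.2), np.float64(-28.7), np.float64(-18.7), np.float64(-18.0)]
chip back [np.float64(-17.1), np.float64(-17.1), np.float64(-17.1), np.float64(-17.1), np.float64(-17.1), np.float64(-17.1), np.float64(-17.1), np.float64(-17.3), np.float64(-17.1)] chip +y [np.float64(16.4), np.float64(16.7), np.float64(16.9), np.float64(16.9), np.float64(16.4), np.float64(17.1), np.float64(16.9), np.float64(28.0), np.float64(16.7)] chip -y [np.float64(-27.6), np.float64(-29.3), np.float64(-30.0), np.float64(-29.8), np.float64(-30.0), np.float64(-29.3), np.float64(-27.6), np.float64(-30.0), np.float64(-30.0)]
sink -y side(front part) [np.float64(-32.0), np.float64(-30.9), np.float64(-27.6)]
sink +y side(base front part) [np.float64(28.9), np.float64(24.2), np.float64(26.2)]
```

```bash
python3 -c "
from h import *
s=get_state();print(s['clock'],CH.T@s['wrist_force'],s['finger_gap']);print(hand_in());s=get_state();print(s['clock'],CH.T@s['wrist_force'],s['finger_gap'])"
```

```text
16.5667 [-2.14714728  0.76662351  6.64688927] 0.03858193620569836
the job is handed in; nothing more can be done
None
the job is handed in; nothing more can be done
```

The aluminium heat sink is on the chip, tilted to the board's slope, still gripped at 60 N and pressed lightly. I handed the job in at 16.6 s of the 43 s allowed. The hand-in gives no verdict, so everything below is from my last checks before it.

- **Press:** about 7.5 N on the chip, from a wrist reading of 6.6–6.8 N against a baseline of about −0.8 N. This is inside the 5–10 N asked for.
- **Grip:** the fingers measured about 39 mm apart on the 40 mm block.
- **Flushness:** I made two small trial tilts (under 1°) while pressing, and the estimated centre of pressure ended inside the pad. That points to flush contact, but it rests on an assumed sensor distance of about 0.2 m, and I have no direct angle measurement. The final tilt is 0.7° off the camera fit.
- **Centring, where checks disagreed:**
  - By arm position and camera fit, the base is within 0.1 mm of the chip's centre.
  - The front edge in the last image puts it about 1.5–2 mm up the slope.
  - By eye on that image's corners it is up to about 3 mm along each axis.
  - All are within the 5 mm limit, so I did not lift and re-place it. My numerical check of the sides gave no usable result.

- **Failed first grasp:** the fingers closed on nothing above the fins, because their tips are about 25 mm shorter than the reported tool point. I confirmed this with a light touch on the mat (about 6.6 N), corrected for it, and the second grasp held.
- **Other objects:** I never touched the other things on the bench or saw them move. I did not re-measure their positions or the board's edge at the end.

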